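# Close the snack pots and stack the fruit bin for the fridge

### The arm

A 6-joint arm with a two-finger parallel gripper is mounted at the origin on a cart in front of the work surface, level with it; the furniture and walls round the work are solid. World frame = base frame: x ahead of the robot, y to its left, z up, the work surface at z = 0. Lengths are in m, angles in degrees, forces in N, time in s.
With the tool pointing down it reaches from about 0.375 to 0.9 m from the base axis. Payload 3.1 kg.
Tool frame: the origin (TCP) lies midway between the tips of the shut fingers; the grasp point (between the pads) lies 19 mm behind it; z points along the fingers, y is the line along which they close (so a half turn about z gives the same grasp; the last joint's range is limited). The gripper opens to 87 mm and grips with 3 to 60 N. Pads are 19 mm wide; open, the fingers measure 117 mm over their backs; the gripper's body (75 mm by 190 mm) begins 51 mm behind the grasp point.
Start: joints at [-74.685, 30.224, 82.088, -0, 67.689, -10.227], TCP at [0.27, -0.564, 0.223] pointing down, gripper open.
Joint ranges: [-176.69, 176.69], [-43.24, 126.21], [12.49, 139.97], [-82, 262], [0, 151.66], [-163.58, 163.58]. Speed limits (degrees/s): [159.86, 159.86, 180, 180, 180, 180].

### API

Orientations are given as a 3x3 rotation matrix whose columns are the frame's x, y, z axes.
In Python, from rig import read_state, optics, bot gives the robot as it stands. The module is installed in compiled form; this text tells all that it offers.
- The arm moves only by the tool send_rows, never from a script. Its argument "commands" is a list of rows, each a list of 7 numbers: the turn, a rotation vector about the tool's x, y, z in units of 5 degrees (1.0 is 5 degrees), then the shift along the tool's x, y, z in units of 30 mm (1.0 is 30 mm), then the opening, from 0 (shut) to 1 (fully open). In form: [[rx, ry, rz, tx, ty, tz, gripper], ...]. A call has 1 to 20 rows; each row is the pose to reach, as a shift and turn from the pose commanded when the call began, along the tool's axes at that moment; what a row does not reach only later rows make up. A row lasts 1/12 s, in which the tool goes at most 41.7 mm and 7.16 degrees, less where a joint would pass 70% of its speed; a pose out of reach is approached as far as the arm can. A call with a gripper value outside its range is refused whole. The fingers move at their own pace and stop on an object; the grip force is fixed at half the most. Time passes only in rows, so rows that repeat a pose let the fingers close. It gives the time, the measured TCP pose, the force, the opening and the grip force at its end, in the units of the state.
- read_state(): the state, without advancing time (a new reading comes with each control period).
- optics.capture(name): name is "scene" or "top" or "wrist"; returns a dict with "image" (420x560x3 uint8, blue, green, red), "intrinsics" (3x3 intrinsics, pixels), "extrinsics" (4x4, takes a point from world to camera coordinates); the wrist camera has in their place "T_tool_cam" (4x4, takes a point from camera to tool coordinates, whose origin is the TCP and whose axes are the flange's). Camera axes: x right, y down, z forward; pixel columns grow to the right and rows downward; lengths in m; the calibration is good to about 2 mm. A picture is of the moment at which its call begins: read the wrist's pose just before it. There is no depth.
- bot.hand_in(): hands the job in; it is judged then, once.
The state is a dict: "time_s": time; "joint_positions": joint angles; "qvel": joint speeds; "tau": joint torques, N m; "position": TCP position; "tcp_rot": TCP orientation; "force": force on the tool from outside, world axes, zero at the start; "moment": the same for the moment, N m; "opening": opening from 0.0 (shut) to 1.0 (fully open); "grasp_force": force on a finger pad.
Only numpy, scipy, OpenCV 4.12 (cv2) and the standard library are available. Lean on these libraries where they do the work, as an engineer would, in place of code of your own. Each camera call takes 0.05 s, during which the arm holds its last target. There are 200 camera calls.

### The job

Get the snacks ready for the fridge. First close all three pots standing in the open tray, each with the lid of its own shape and colour, so that every lid sits flat in its pot. Then stack the bin of limes on the tray, turned half round so that its coloured end is over the tray's plain end and it stands level on the tray's ledges instead of dropping in on the lids; keep the limes level on the way and let go of everything.

Things in the scene. Friction and masses are not known exactly. Their poses are not given: they have to be found in the camera images.
- tray: pale grey stack-nest bin 234 (x) x 70 x 68 mm, loose, three open pots along its 3 mm floor. Origin: centre of underside; x points to the end with the ORANGE rim clip (other end plain). Long sides 32 mm high, ends 68. Ledges in both ends 60 mm up, rim flared. A like bin headed the same way drops in; turned half round it stands on the ledges, origin 60 mm above this one's, 3 mm play.
- fruit_bin: bin of the same shape as the tray (234 x 70 x 68 mm, orange clip at its +x end, origin at the centre of its underside), 0.27 to 0.5 kg, four green limes fixed in it (tops 43 mm up). Starts headed roughly as the tray. Pinch it from above across the low long sides at mid length: outside width 66 mm, upright rim band 16 to 32 mm above the underside. Balanced there.
- round_pot: round blue open pot of brown hazelnuts, 46 mm across, 28 mm high, wall 3 mm (mouth 40 mm), 0.16 kg, loose on the tray's floor. Origin: centre of its underside; z up.
- square_pot: square yellow open pot of green olives, 46 x 46 mm, 28 mm high, wall 3 mm (mouth 40 x 40 mm), 0.16 kg, loose on the tray's floor. Origin: centre of its underside; sides along x and y and along the tray's sides; z up.
- oblong_pot: oblong red open pot of pale macadamia nuts, 58 (x) x 36 (y) mm, 28 mm high, wall 3 mm (mouth 52 x 30 mm), 0.16 kg, loose on the tray's floor. Origin: centre of its underside; x along its length, which lies along the tray's length; z up.
- round_lid: round blue lid, 50 mm across, 40 g, right way up on the table. Origin: centre of the underside of its tapered plug (7 mm deep, 24 mm across below, 36 above). Plate from 7 to 11 mm up; on it a grip bar 28 mm long (x), 12 thick (y), from 11 to 27 mm up: pinch it across y. Seated in the pot its origin is 21 mm above the pot's. The taper centres it from about 5 mm off.
- square_lid: square yellow lid, 50 x 50 mm, 40 g, right way up on the table. Origin: centre of the underside of its tapered plug (7 mm deep, 24 x 24 mm below, 36 x 36 above). Plate from 7 to 11 mm up; on it a grip bar 28 mm long (x), 12 thick (y), from 11 to 27 mm up: pinch it across y. Seated, its origin is 21 mm above the pot's, its sides along the pot's. The taper centres it.
- oblong_lid: oblong red lid, 60 (x) x 40 (y) mm, 40 g, right way up on the table. Origin: centre of the underside of its tapered plug (7 mm deep, 36 x 14 mm below, 48 x 26 above). Plate from 7 to 11 mm up; on it a grip bar 28 mm long (x), 12 thick (y), 11 to 27 mm up: pinch it across y. Seated, its origin is 21 mm above the pot's, its length along the pot's. The taper centres it.
Mind the look-alikes: they are no part of the job. What is shaped like the square_lid but turquoise is not meant.

How it is judged:
By the outcome, as a careful person would: the job done as asked, in the order asked, and still so for the second after the job is handed in, with the robot touching nothing.
It also fails if it takes over 109 s, if anything falls off the work surface, if the arm or the gripper's body presses on something with over 40 N, if the wrist force passes 120 N, or if a joint passes its speed limit or range.

## Working session

There is one attempt and no reset: what is moved stays moved. The work goes in short steps, Python scripts to look and compute and a tool call to move; the robot and the scene stay as the last step left them, time stands still between calls to the robot, and variables do not carry over. Pictures are saved under pics/ and viewed, at most 14 in all, crops included, and the job is handed in when it is done.

Besides the shell and the picture viewer there is one more tool, called after "Request:" as name(argument=value, ...) on one line, values as JSON. send_rows: Moves the arm, as the interface text tells. Its arguments: {"type":"object","properties":{"commands":{"type":"array","items":{"type":"array","items":{"type":"number"}}}},"required":["commands"]}

```bash
mkdir -p pics
python3 - <<'E'
from rig import read_state, optics, bot
import cv2,json,numpy as np
s=read_state();print({k:np.round(v,3).tolist() for k,v in s.items()})
for n in("scene","top"):
    c=optics.capture(n);cv2.imwrite(f"pics/{n}0.png",c["image"]);np.savez(f"{n}.npz",**c)
    print(n,np.round(c["intrinsics"],1).tolist(),np.round(c["extrinsics"],3).tolist())
E
```

```text
{'time_s': 0.0, 'joint_positions': [-74.686, 30.278, 82.156, -0.002, 67.69, -10.227], 'qvel': [-0.099, 0.041, 0.053, -0.019, -0.177, -0.037], 'tau': [0.001, -44.004, -17.659, 0.063, 0.058, -0.0], 'position': [0.269, -0.563, 0.222], 'tcp_rot': [[0.902, 0.431, -0.001], [0.431, -0.902, 0.002], [0.0, -0.002, -1.0]], 'force': [0.721, -0.319, 0.219], 'moment': [0.033, 0.0, 0.018], 'grasp_force': 0.0, 'opening': 0.995}
scene [[454.0, 0.0, 282.1], [0.0, 454.0, 216.9], [0.0, 0.0, 1.0]] [[-0.72, -0.694, -0.02, 0.403], [-0.276, 0.312, -0.909, 0.162], [0.637, -0.649, -0.416, 0.853], [0.0, 0.0, 0.0, 1.0]]
top [[399.7, 0.0, 278.3], [0.0, 399.7, 206.2], [0.0, 0.0, 1.0]] [[0.019, -1.0, 0.002, 0.015], [-0.981, -0.019, -0.195, 0.528], [0.195, 0.002, -0.981, 0.781], [0.0, 0.0, 0.0, 1.0]]
```

View pics/top0.png

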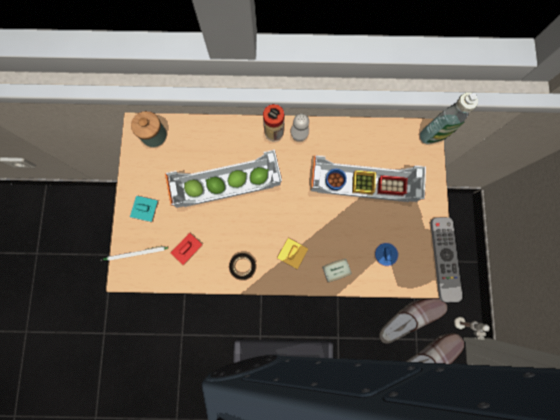

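View pics/scene0.png

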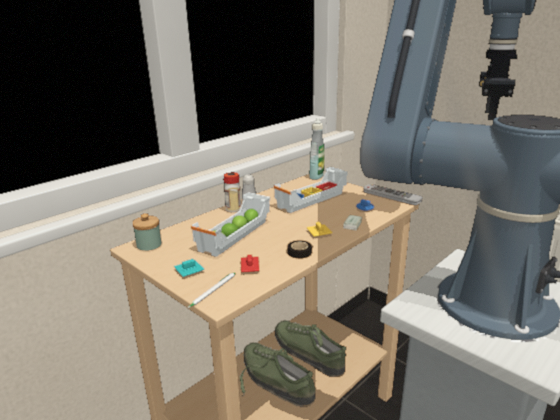

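The top view shows the tray at right: blue round pot at (336,180), yellow square pot at (365,182), red oblong pot at (392,185), orange clip at its left end. The fruit bin is at about (224,180), also with its orange end at the left. Lids: red (186,249), yellow (292,252), blue (387,254). The turquoise look-alike is at (144,208).

```bash
cat > h.py <<'E'
import numpy as np,cv2
from scipy.spatial.transform import Rotation as Ro
from rig import read_state, optics
def ray(c,px,z,E=None):
    K=c["intrinsics"];E=c["extrinsics"] if E is None else E
    p=np.atleast_2d(np.asarray(px,float));d=np.c_[p,np.ones(len(p))]@np.linalg.inv(K).T
    R,t=E[:3,:3],E[:3,3];o=-R.T@t;d=d@R
    return (o+d*((z-o[2])/d[:,2])[:,None])[:,:2]
RNG=dict(red=[((0,150,70),(5,255,255)),((172,150,70),(180,255,255))],yellow=[((20,140,90),(33,255,255))],
 blue=[((100,140,50),(125,255,255))],turq=[((80,120,60),(97,255,255))],orange=[((6,170,120),(14,255,255))],green=[((36,90,40),(70,255,255))])
def mask(im,col):
    h=cv2.cvtColor(im,cv2.COLOR_BGR2HSV);m=0
    for a,b in RNG[col]: m=m|cv2.inRange(h,a,b)
    return m
def blobs(im,col,amin=30):
    cs,_=cv2.findContours(mask(im,col),cv2.RETR_EXTERNAL,cv2.CHAIN_APPROX_NONE)
    return [c for c in cs if cv2.contourArea(c)>amin]
def wrist():
    s=read_state();c=optics.capture("wrist");T=np.eye(4);T[:3,:3]=s["tcp_rot"];T[:3,3]=s["position"]
    c["extrinsics"]=np.linalg.inv(T@c["T_tool_cam"]);return s,c
def row(xyz,yawy):
    """row numbers to bring the TCP to xyz, tool down, finger line (y) at yawy deg (mod 180, nearest)"""
    s=read_state();R=np.array(s["tcp_rot"]);best=None
    for a in(yawy,yawy+180):
        y=np.array([np.cos(np.radians(a)),np.sin(np.radians(a)),0]);z=np.array([0,0,-1.])
        v=Ro.from_matrix(R.T@np.c_[np.cross(y,z),y,z]).as_rotvec(degrees=True)
        if best is None or np.linalg.norm(v)<np.linalg.norm(best):best=v
    q6=s["joint_positions"][5]
    t=R.T@(np.array(xyz)-s["position"])
    print("row",np.round(np.r_[best/5,t/.03],2).tolist(),"q6 now",round(q6,1),"dz row/30mm =",np.round(R.T@[0,0,1],3).tolist())
E
python3 - <<'E'
from h import *
c=dict(np.load("top.npz"))
for col in("red","yellow","blue","turq","orange","green"):
    for b in blobs(c["image"],col,20):
        (u,v),wh,a=cv2.minAreaRect(b)
        print(col,cv2.contourArea(b),np.round([u,v]),np.round(ray(c,[[u,v]],.011),3).tolist(),np.round(wh,1),round(a))
for n,p in dict(tl=(123,113),tr=(443,118),br=(440,297),bl=(107,293)).items(): print(n,ray(c,p,0).round(3))
im=c["image"];cv2.imwrite("pics/lids.png",cv2.resize(im[130:290,110:450],None,fx=2.35,fy=2.35,interpolation=2))
print(c["extrinsics"][:3,:3].T@-c["extrinsics"][:3,3]); w=optics.capture("wrist");print(w["T_tool_cam"].round(3).tolist(),w["intrinsics"].round(1).tolist())
cv2.imwrite("pics/w0.png",w["image"])
E
```

```text
red 454.0 [186. 248.] [[0.439, 0.221]] [17.3 27.8] 43
red 402.0 [392. 185.] [[0.588, -0.226]] [27.  16.9] 5
red 343.5 [273. 115.] [[0.748, 0.042]] [20. 22.] 0
yellow 469.0 [292. 253.] [[0.434, -0.006]] [22.6 22.9] 29
yellow 395.0 [364. 182.] [[0.595, -0.163]] [21.4 21. ] 4
blue 317.0 [386. 254.] [[0.436, -0.207]] [20. 20.] 90
blue 21.5 [337. 174.] [[0.61, -0.104]] [18.4  9.7] 19
turq 408.0 [144. 208.] [[0.525, 0.32]] [21.6 21.3] 14
green 211.0 [194. 188.] [[0.573, 0.213]] [16. 17.] 90
green 208.0 [215. 185.] [[0.581, 0.166]] [16.9 16.2] 68
green 208.5 [236. 178.] [[0.597, 0.119]] [17. 16.] 0
green 201.0 [258. 176.] [[0.604, 0.071]] [15. 17.] 90
tl [[0.752 0.39 ]]
tr [[ 0.754 -0.353]]
br [[ 0.348 -0.321]]
bl [[0.343 0.386]]
[0.36456258 0.02362911 0.86925303]
[[0.0, -0.963, -0.27, 0.074], [1.0, 0.0, -0.0, 0.001], [0.0, -0.27, 0.963, -0.163], [0.0, 0.0, 0.0, 1.0]] [[331.7, 0.0, 279.4], [0.0, 331.7, 214.4], [0.0, 0.0, 1.0]]
```

View pics/lids.png

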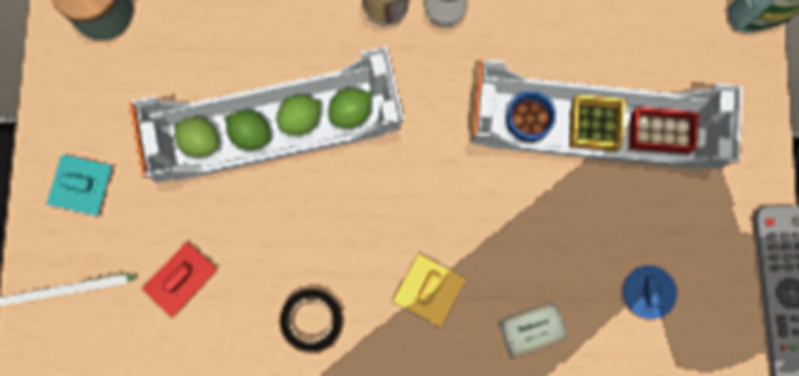

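Candidates for the square lid: yellow at (292,252) and turquoise at (144,208). The enlarged crop (yellow at (429,289), turquoise at (80,184)) confirms that the yellow one matches, as the pot is yellow. The only round blue lid (649,292) and oblong red lid (179,278) are equally clear. I start with blue.

Run:
```python
from h import *
row([.436,-.207,.11],-90)
```

```text
row [-0.02, 0.0, 5.11, 10.13, -8.32, 3.74] q6 now -10.2 dz row/30mm = [0.0, -0.002, -1.0]
```

Request:
send_rows(commands=[[0,0,5.1,10.13,-8.32,2,0.6],[0,0,5.1,10.13,-8.32,2,0.6],[0,0,5.1,10.13,-8.32,2,0.6],[0,0,5.1,10.13,-8.32,2,0.6],[0,0,5.1,10.13,-8.32,2,0.6],[0,0,5.1,10.13,-8.32,2,0.6],[0,0,5.1,10.13,-8.32,2,0.6],[0,0,5.1,10.13,-8.32,2,0.6],[0,0,5.1,10.13,-8.32,2,0.6],[0,0,5.1,10.13,-8.32,3.7,0.6],[0,0,5.1,10.13,-8.32,3.7,0.6],[0,0,5.1,10.13,-8.32,3.7,0.6],[0,0,5.1,10.13,-8.32,3.7,0.6],[0,0,5.1,10.13,-8.32,3.7,0.6],[0,0,5.1,10.13,-8.32,3.7,0.6],[0,0,5.1,10.13,-8.32,3.7,0.6]])

```text
time_s: 1.48
position: [0.4366, -0.2092, 0.1127]
tcp_rot: [[1.0, -0.001, 0.002], [-0.001, -1.0, -0.002], [0.002, 0.002, -1.0]]
force: [0.1, -0.1, 0.7]
opening: 0.604
grasp_force: 0.0
```

```bash
cat >> h.py <<'E'
def lid(col,name):
    s,c=wrist();im=c["image"];b=max(blobs(im,col),key=cv2.contourArea)
    print(s["time_s"],s["position"].round(4) if hasattr(s["position"],"round") else s["position"])
    # plate outline rectified to the z=11 mm plane; min-area box
    w=ray(c,b[:,0,:],.011).astype(np.float32)
    print(col,"hull box",[np.round(x,4).tolist() if i<2 else round(x,1) for i,x in enumerate(cv2.minAreaRect(w*1000))],"circle",np.round(cv2.minEnclosingCircle(w),4).tolist() if 0 else cv2.minEnclosingCircle(w))
    x,y,ww,hh=cv2.boundingRect(b);x0,y0=max(x-15,0),max(y-15,0)
    cr=im[y0:y+hh+15,x0:x+ww+15];f=min(780/cr.shape[1],580/cr.shape[0]);
    cv2.imwrite(f"pics/{name}.png",cv2.resize(cr,None,fx=f,fy=f));print("crop origin",x0,y0,"scale",round(f,2));np.savez(name+".npz",**c)
E
python3 - <<'E'
from h import *
lid("blue","wb")
E
```

```text
1.4833 [ 0.4366 -0.2092  0.1127]
blue hull box [[438.731, -207.99], [45.5994, 46.2268], 89.9] circle ((0.4389108419418335, -0.20806628465652466), 0.023556023836135864)
crop origin 234 170 scale 6.82
```

View pics/wb.png

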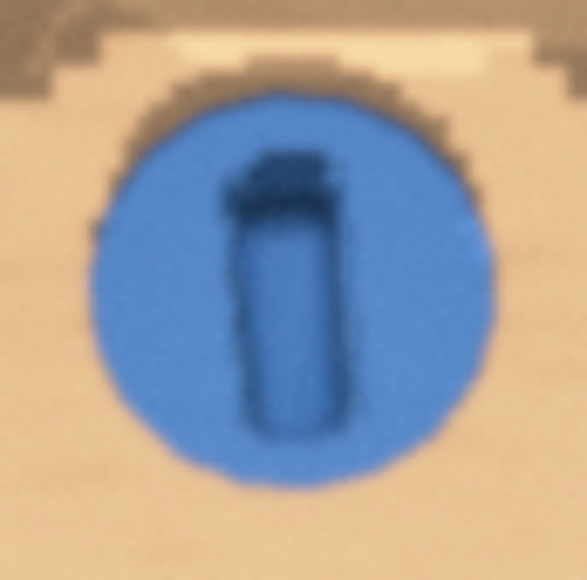

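The wrist crop shows the blue lid's bar centred at about (293,330) in the crop, leaning some 5°, with the disc centre at world (0.439,-0.208). I grasp it.

Request:
send_rows(commands=[[0,0,-1,0.07,-0.04,1,0.6],[0,0,-1,0.07,-0.04,2,0.6],[0,0,-1,0.07,-0.04,2.8,0.6],[0,0,-1,0.07,-0.04,3.2,0.6],[0,0,-1,0.07,-0.04,3.26,0.6],[0,0,-1,0.07,-0.04,3.26,0.6],[0,0,-1,0.07,-0.04,3.26,0.0],[0,0,-1,0.07,-0.04,3.26,0.0],[0,0,-1,0.07,-0.04,3.26,0.0],[0,0,-1,0.07,-0.04,3.26,0.0],[0,0,-1,0.07,-0.04,3.26,0.0],[0,0,-1,0.07,-0.04,3.26,0.0],[0,0,-1,0.07,-0.04,3.26,0.0],[0,0,-1,0.07,-0.04,3.26,0.0],[0,0,-1,0.07,-0.04,2.5,0.0],[0,0,-1,0.07,-0.04,1.5,0.0],[0,0,-1,0.07,-0.04,0.5,0.0],[0,0,-1,0.07,-0.04,-1,0.0],[0,0,-1,0.07,-0.04,-2,0.0],[0,0,-1,0.07,-0.04,-2,0.0]])

```text
time_s: 3.2
position: [0.4416, -0.2088, 0.1774]
tcp_rot: [[0.996, 0.088, 0.01], [0.088, -0.996, -0.008], [0.01, 0.009, -1.0]]
force: [1.9, -0.3, -0.6]
opening: 0.134
grasp_force: 30.0
```

Run:
```python
from h import *
row([.595,-.25,.20],0)
row([.46,-.16,.20],-90)
```

```text
row [0.16, -0.01, -16.99, 4.98, 1.82, -0.69] q6 now 46.5 dz row/30mm = [0.01, 0.009, -1.0]
row [0.1, -0.11, 1.01, 0.76, -1.56, -0.76] q6 now 46.5 dz row/30mm = [0.01, 0.009, -1.0]
```

Request:
send_rows(commands=[[0.16,0,-17,4.9,0.3,-0.7,0],[0.16,0,-17,4.9,0.3,-0.7,0],[0.16,0,-17,4.9,0.3,-0.7,0],[0.16,0,-17,4.9,0.3,-0.7,0],[0.16,0,-17,4.9,0.3,-0.7,0],[0.16,0,-17,4.9,0.3,-0.7,0],[0.16,0,-17,4.9,0.3,-0.7,0],[0.16,0,-17,4.9,0.3,-0.7,0],[0.16,0,-17,4.9,0.3,-0.7,0],[0.16,0,-17,4.9,0.3,-0.7,0],[0.16,0,-17,4.9,0.3,-0.7,0],[0.16,0,-17,4.9,0.3,-0.7,0],[0.16,0,-17,4.9,0.3,-0.7,0],[0.16,0,-17,4.9,0.3,-0.7,0],[0.16,0,-17,4.9,0.3,-0.7,0],[0.16,0,-17,4.9,0.3,-0.7,0]])

```text
time_s: 4.53
position: [0.5852, -0.2024, 0.1922]
tcp_rot: [[0.001, 1.0, -0.01], [1.0, -0.001, 0.009], [0.009, -0.01, -1.0]]
force: [-0.2, -0.8, -0.5]
opening: 0.135
grasp_force: 30.0
```

Run:
```python
from h import *
s,c=wrist();print(s["position"]);np.savez("wt.npz",**c);im=c["image"];cv2.imwrite("pics/wt.png",im)
for col in("red","yellow","blue","orange"):
    for b in blobs(im,col,150):
        w=ray(c,b[:,0,:],.031).astype(np.float32)
        print(col,np.round(cv2.minAreaRect(b)[0]),[np.round(x,1).tolist() for x in cv2.minAreaRect(w*1000)],cv2.minEnclosingCircle(w*1000))
```

```text
[ 0.58521702 -0.20237482  0.19216625]
red [284. 204.] [[588.9, -208.2], [35.1, 33.1], 86.2] ((588.9985961914062, -208.744873046875), 22.92363739013672)
yellow [289. 156.] [[593.4, -160.6], [44.4, 44.8], 85.7] ((593.408447265625, -160.67820739746094), 30.423784255981445)
yellow [116.  12.] [[442.8, -35.7], [17.8, 45.2], 89.8] ((442.7991943359375, -26.742406845092773), 22.60954475402832)
blue [280. 251.] [[583.0, -259.8], [81.3, 71.0], 31.9] ((583.708740234375, -261.900634765625), 44.02937698364258)
blue [295.  88.] [[598.0, -98.8], [41.9, 41.7], 47.7] ((598.3115844726562, -98.7193603515625), 21.48638343811035)
orange [303.  12.] [[605.1, -36.6], [5.4, 74.1], 85.3] ((605.2679443359375, -34.21418380737305), 37.02886199951172)
```

View pics/wt.png

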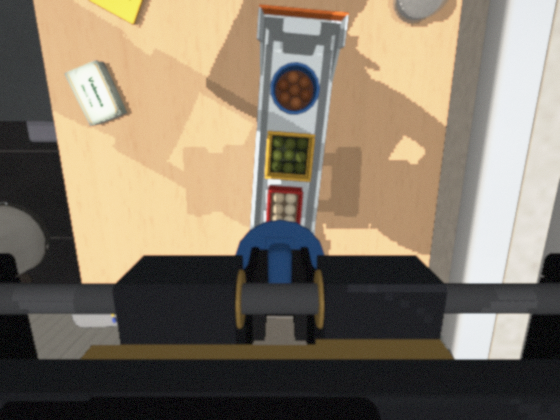

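Seen from the wrist, the round pot is at (295,88), the square pot at (289,156) and the red pot is partly hidden at (284,205). The round pot's mouth centre is at (0.598,-0.099) and the tray heads 85.7°.

Run:
```python
from h import *
row([.598,-.099,.10],-4.3)
```

```text
row [-0.11, -0.1, 0.85, 3.42, 0.45, 3.1] q6 now -29.5 dz row/30mm = [0.009, -0.01, -1.0]
```

Request:
send_rows(commands=[[-0.1,-0.1,0.85,3.42,0.45,1,0],[-0.1,-0.1,0.85,3.42,0.45,1.5,0],[-0.1,-0.1,0.85,3.42,0.45,2.0,0],[-0.1,-0.1,0.85,3.42,0.45,2.6,0],[-0.1,-0.1,0.85,3.42,0.45,3.1,0],[-0.1,-0.1,0.85,3.42,0.45,3.1,0],[-0.1,-0.1,0.85,3.42,0.45,3.1,0],[-0.1,-0.1,0.85,3.42,0.45,3.1,0]])

```text
time_s: 5.25
position: [0.5988, -0.0997, 0.1012]
tcp_rot: [[0.074, 0.997, 0.001], [0.997, -0.074, -0.001], [-0.001, 0.001, -1.0]]
force: [-0.3, -0.5, -0.5]
opening: 0.136
grasp_force: 30.0
```

Run:
```python
from h import *
row([.598,-.099,.037],-4.3)
s,c=wrist();im=c["image"];print(s["tcp_rot"].round(3).tolist());cv2.imwrite("pics/wt2.png",im)
for col in("red","yellow"):
    for b in blobs(im,col,150):
        w=ray(c,b[:,0,:],.031).astype(np.float32)
        print(col,np.round(cv2.minAreaRect(b)[0]),[np.round(x,1).tolist() for x in cv2.minAreaRect(w*1000)])
```

```text
row [0.01, 0.01, 0.01, 0.02, -0.03, 2.14] q6 now -15.7 dz row/30mm = [-0.001, 0.001, -1.0]
[[0.074, 0.997, 0.001], [0.997, -0.074, -0.001], [-0.001, 0.001, -1.0]]
red [282. 334.] [[594.2, -193.5], [15.8, 26.7], 81.6]
red [496.   4.] [[743.0, 32.8], [4.4, 31.5], 85.8]
yellow [280. 319.] [[593.7, -178.8], [9.1, 23.3], 85.7]
yellow [ 46. 109.] [[450.5, -8.4], [45.6, 46.2], 62.8]
```

Request:
send_rows(commands=[[0,0,0,0.02,-0.03,0.8,0],[0,0,0,0.02,-0.03,1.4,0],[0,0,0,0.02,-0.03,1.7,0],[0,0,0,0.02,-0.03,1.9,0],[0,0,0,0.02,-0.03,2.0,0],[0,0,0,0.02,-0.03,2.08,0],[0,0,0,0.02,-0.03,2.12,0],[0,0,0,0.02,-0.03,2.12,0]])

```text
time_s: 5.97
position: [0.5977, -0.0987, 0.038]
tcp_rot: [[0.073, 0.997, 0.001], [0.997, -0.073, -0.001], [-0.001, 0.001, -1.0]]
force: [-1.0, 0.6, 2.5]
opening: 0.134
grasp_force: 30.0
```

Request:
send_rows(commands=[[0,0,0,0,0,0,0.4],[0,0,0,0,0,0,0.4],[0,0,0,0,0,0,0.4],[0,0,0,0,0,0,0.4],[0,0,0,0,0,-0.5,0.4],[0,0,0,0,0,-1.5,0.5],[0,0,0,0,0,-2.5,0.5],[0,0,0,0,0,-3.4,0.6],[0,0,0,0,0,-3.4,0.6],[0,0,0,0,0,-3.4,0.6]])

```text
time_s: 6.8
position: [0.5984, -0.0988, 0.1406]
tcp_rot: [[0.073, 0.997, 0.003], [0.997, -0.073, -0.002], [-0.002, 0.003, -1.0]]
force: [0.0, -0.5, 0.2]
opening: 0.582
grasp_force: 0.0
```

Run:
```python
from h import *
s,c=wrist();cv2.imwrite("pics/wt3.png",c["image"][:420])
for b in blobs(c["image"],"blue",150):
    w=ray(c,b[:,0,:],.035).astype(np.float32)
    print(np.round(cv2.minAreaRect(b)[0]),[np.round(x,1).tolist() for x in cv2.minAreaRect(w*1000)])
row([.435,-.007,.11],61-90);row([.435,-.007,.11],61)
```

```text
[279. 211.] [[597.7, -99.3], [46.6, 48.5], 32.7]
row [-0.0, 0.01, 4.96, 2.64, -5.61, 0.97] q6 now -15.7 dz row/30mm = [-0.001, -0.0, -1.0]
row [-0.01, 0.01, -13.04, 2.64, -5.61, 0.97] q6 now -15.7 dz row/30mm = [-0.001, -0.0, -1.0]
```

View pics/wt3.png

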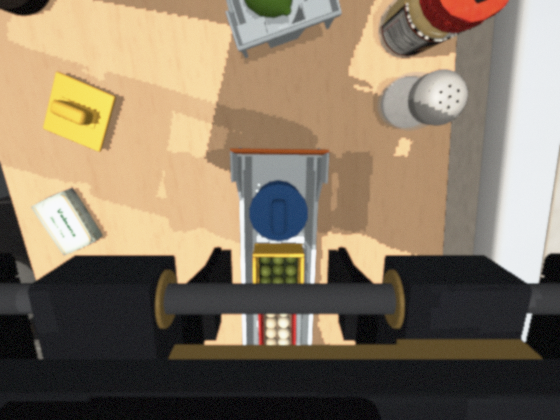

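The blue lid at (279,211) sits flat in its pot. The yellow lid at (80,110) has its bar along about -27°. I go over it with the fingers turned across the bar.

Request:
send_rows(commands=[[0,0,-13.3,2.64,-5.6,0,0.6],[0,0,-13.3,2.64,-5.6,0,0.6],[0,0,-13.3,2.64,-5.6,0,0.6],[0,0,-13.3,2.64,-5.6,0.97,0.6],[0,0,-13.3,2.64,-5.6,0.97,0.6],[0,0,-13.3,2.64,-5.6,0.97,0.6],[0,0,-13.3,2.64,-5.6,0.97,0.6],[0,0,-13.3,2.64,-5.6,0.97,0.6],[0,0,-13.3,2.64,-5.6,0.97,0.6],[0,0,-13.3,2.64,-5.6,0.97,0.6],[0,0,-13.3,2.64,-5.6,0.97,0.6],[0,0,-13.3,2.64,-5.6,0.97,0.6],[0,0,-13.3,2.64,-5.6,0.97,0.6]])

```text
time_s: 7.93
position: [0.4348, -0.0069, 0.1091]
tcp_rot: [[-0.885, 0.466, -0.003], [0.466, 0.885, 0.0], [0.002, -0.001, -1.0]]
force: [-0.0, 0.5, 0.5]
opening: 0.597
grasp_force: 0.0
```

Run:
```python
from h import *
lid("yellow","wy"); s=read_state();row([*s["position"][:2],.0147],62.5)
```

```text
7.9333 [ 0.4348 -0.0069  0.1091]
yellow hull box [[435.7466, -6.3176], [49.3418, 48.332], 62.3] circle ((0.43582388758659363, -0.0064185671508312225), 0.033908817917108536)
crop origin 236 171 scale 6.59
row [-0.01, -0.02, -0.05, -0.01, 0.0, 3.15] q6 now -77.9 dz row/30mm = [0.002, -0.001, -1.0]
```

View pics/wy.png

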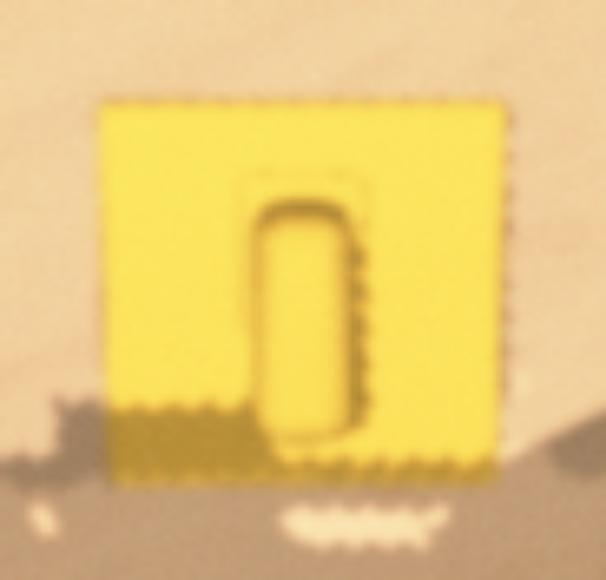

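The yellow lid is centred under the fingers, its bar at (305,320) in the crop aligned with the pads. I grasp it.

Request:
send_rows(commands=[[0,0,0,-0.02,0.03,1,0.6],[0,0,0,-0.02,0.03,2,0.6],[0,0,0,-0.02,0.03,2.8,0.6],[0,0,0,-0.02,0.03,3.1,0.6],[0,0,0,-0.02,0.03,3.15,0.6],[0,0,0,-0.02,0.03,3.15,0.6],[0,0,0,-0.02,0.03,3.15,0],[0,0,0,-0.02,0.03,3.15,0],[0,0,0,-0.02,0.03,3.15,0],[0,0,0,-0.02,0.03,3.15,0],[0,0,0,-0.02,0.03,3.15,0],[0,0,0,-0.02,0.03,3.15,0],[0,0,0,-0.02,0.03,3.15,0],[0,0,0,-0.02,0.03,2.5,0],[0,0,0,-0.02,0.03,1.5,0],[0,0,0,-0.02,0.03,0.5,0],[0,0,0,-0.02,0.03,-0.5,0],[0,0,0,-0.02,0.03,-1,0],[0,0,0,-0.02,0.03,-1,0],[0,0,0,-0.02,0.03,-1,0]])

```text
time_s: 9.65
position: [0.4366, -0.0066, 0.1403]
tcp_rot: [[-0.885, 0.465, 0.001], [0.465, 0.885, -0.001], [-0.001, -0.0, -1.0]]
force: [-0.7, 0.3, -1.5]
opening: 0.132
grasp_force: 30.0
```

Run:
```python
from h import *
row([.5934,-.1606,.12],-4.3)
```

```text
row [0.01, 0.02, 13.32, -7.01, -2.12, 0.69] q6 now -77.8 dz row/30mm = [-0.001, -0.0, -1.0]
```

Request:
send_rows(commands=[[0,0,13.3,-7,-2.12,0,0],[0,0,13.3,-7,-2.12,0,0],[0,0,13.3,-7,-2.12,0,0],[0,0,13.3,-7,-2.12,0,0],[0,0,13.3,-7,-2.12,0,0],[0,0,13.3,-7,-2.12,0.69,0],[0,0,13.3,-7,-2.12,0.69,0],[0,0,13.3,-7,-2.12,0.69,0],[0,0,13.3,-7,-2.12,0.69,0],[0,0,13.3,-7,-2.12,0.69,0],[0,0,13.3,-7,-2.12,0.69,0],[0,0,13.3,-7,-2.12,0.69,0],[0,0,13.3,-7,-2.12,0.69,0],[0,0,13.3,-7,-2.12,0.69,0]])

```text
time_s: 10.82
position: [0.5923, -0.1603, 0.1182]
tcp_rot: [[0.073, 0.997, -0.002], [0.997, -0.073, 0.0], [-0.0, -0.002, -1.0]]
force: [-0.2, 0.1, -0.7]
opening: 0.137
grasp_force: 30.0
```

Run:
```python
from h import *
row([.5934,-.1606,.0377],-4.3)
for n in("top",):
    c=optics.capture(n)
    for b in blobs(c["image"],"blue",60):
        w=ray(c,b[:,0,:],.035).astype(np.float32);print([np.round(x,1).tolist() for x in cv2.minAreaRect(w*1000)])
```

```text
row [-0.03, 0.0, 0.03, -0.01, 0.04, 2.68] q6 now -21.3 dz row/30mm = [-0.0, -0.002, -1.0]
```

Request:
send_rows(commands=[[0,0,0,-0.01,0.03,1,0],[0,0,0,-0.01,0.03,1.8,0],[0,0,0,-0.01,0.03,2.2,0],[0,0,0,-0.01,0.03,2.4,0],[0,0,0,-0.01,0.03,2.55,0],[0,0,0,-0.01,0.03,2.62,0],[0,0,0,-0.01,0.03,2.68,0],[0,0,0,-0.01,0.03,2.68,0],[0,0,0,-0.01,0.03,2.68,0]])

```text
time_s: 11.62
position: [0.5938, -0.1611, 0.0405]
tcp_rot: [[0.073, 0.997, -0.0], [0.997, -0.073, -0.001], [-0.001, -0.0, -1.0]]
force: [-2.0, 0.8, 5.3]
opening: 0.136
grasp_force: 30.0
```

Request:
send_rows(commands=[[0,0,0,0,0,0.1,0],[0,0,0,0,0,0.15,0],[0,0,0,0,0,0.15,0],[0,0,0,0,0,0.15,0]])

```text
time_s: 11.95
position: [0.5938, -0.1611, 0.0403]
tcp_rot: [[0.073, 0.997, 0.001], [0.997, -0.073, -0.002], [-0.002, 0.001, -1.0]]
force: [-9.5, 3.6, 30.2]
opening: 0.134
grasp_force: 30.0
```

Request:
send_rows(commands=[[0,0,0,0,0,-0.15,0],[0,0,0,0,0,-0.15,0],[0,0,0,0,0,-0.1,0.4],[0,0,0,0,0,-0.1,0.4],[0,0,0,0,0,-0.1,0.4],[0,0,0,0,0,-0.1,0.4],[0,0,0,0,0,-1,0.4],[0,0,0,0,0,-2,0.5],[0,0,0,-1,0,-3,0.6],[0,0,0,-2,0,-3.3,0.6],[0,0,0,-2,0,-3.3,0.6],[0,0,0,-2,0,-3.3,0.6]])

```text
time_s: 12.95
position: [0.5896, -0.2226, 0.1337]
tcp_rot: [[0.076, 0.997, 0.001], [0.997, -0.076, -0.001], [-0.001, 0.001, -1.0]]
force: [0.5, 0.7, -0.4]
opening: 0.584
grasp_force: 0.0
```

Run:
```python
from h import *
s,c=wrist();im=c["image"];print(s["position"])
for col in("red","yellow","blue"):
    for b in blobs(im,col,150):
        w=ray(c,b[:,0,:],.035).astype(np.float32)
        print(col,np.round(cv2.minAreaRect(b)[0]),[np.round(x,1).tolist() for x in cv2.minAreaRect(w*1000)])
cv2.imwrite("pics/wt4.png",cv2.resize(im[30:330,170:390],None,fx=2,fy=2))
```

```text
[ 0.58958736 -0.22260918  0.13365875]
red [276. 210.] [[588.2, -219.6], [58.2, 33.1], 85.6]
yellow [280. 136.] [[595.4, -161.7], [48.7, 49.3], 85.2]
blue [277.  48.] [[598.0, -100.4], [46.6, 47.2], 87.1]
```

View pics/wt4.png

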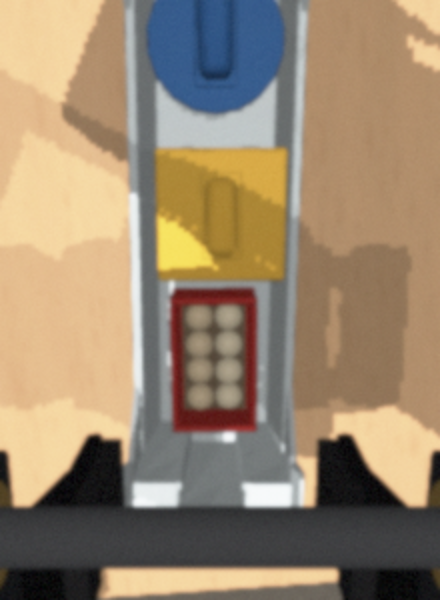

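In the crop both lids lie flat: blue at (213,40), and yellow at (221,214) centred in the tray at (0.595,-0.162). The red pot at (213,360) is still open. The 30 N came against a hard stop, at about the TCP height expected of a seated lid given the grasp height. Next is the red lid.

Run:
```python
from h import *
s,c=wrist();im=c["image"]
b=max(blobs(im,"red",150),key=cv2.contourArea);w=ray(c,b[:,0,:],.031).astype(np.float32)
print([np.round(x,1).tolist() for x in cv2.minAreaRect(w*1000)])
row([.439,.221,.12],47)
```

```text
[[587.8, -221.0], [60.0, 33.3], 86.6]
row [-0.03, -0.03, -10.25, 14.29, -6.04, 0.43] q6 now -26.4 dz row/30mm = [0.001, -0.003, -1.0]
```

Request:
send_rows(commands=[[0,0,-10.25,14.29,-6.04,0,0.6],[0,0,-10.25,14.29,-6.04,0,0.6],[0,0,-10.25,14.29,-6.04,0,0.6],[0,0,-10.25,14.29,-6.04,0,0.6],[0,0,-10.25,14.29,-6.04,0,0.6],[0,0,-10.25,14.29,-6.04,0,0.6],[0,0,-10.25,14.29,-6.04,0,0.6],[0,0,-10.25,14.29,-6.04,0,0.6],[0,0,-10.25,14.29,-6.04,0,0.6],[0,0,-10.25,14.29,-6.04,0.4,0.6],[0,0,-10.25,14.29,-6.04,0.4,0.6],[0,0,-10.25,14.29,-6.04,0.4,0.6],[0,0,-10.25,14.29,-6.04,0.4,0.6],[0,0,-10.25,14.29,-6.04,0.4,0.6],[0,0,-10.25,14.29,-6.04,0.4,0.6],[0,0,-10.25,14.29,-6.04,0.4,0.6],[0,0,-10.25,14.29,-6.04,0.4,0.6],[0,0,-10.25,14.29,-6.04,0.4,0.6]])

```text
time_s: 14.55
position: [0.4406, 0.219, 0.1211]
tcp_rot: [[-0.73, 0.683, -0.001], [0.683, 0.73, -0.0], [0.0, -0.001, -1.0]]
force: [0.4, -0.1, 0.7]
opening: 0.601
grasp_force: 0.0
```

Run:
```python
from h import *
lid("red","wr"); row([.439,.221,.0147],47)
```

```text
14.55 [0.4406 0.219  0.1211]
red hull box [[441.6594, 221.8274], [38.7066, 58.8051], 49.0] circle ((0.44153451919555664, 0.22183141112327576), 0.0341254398226738)
crop origin 244 159 scale 5.86
row [-0.01, -0.0, -0.02, 0.08, 0.02, 3.55] q6 now -33.5 dz row/30mm = [0.0, -0.001, -1.0]
```

View pics/wr.png

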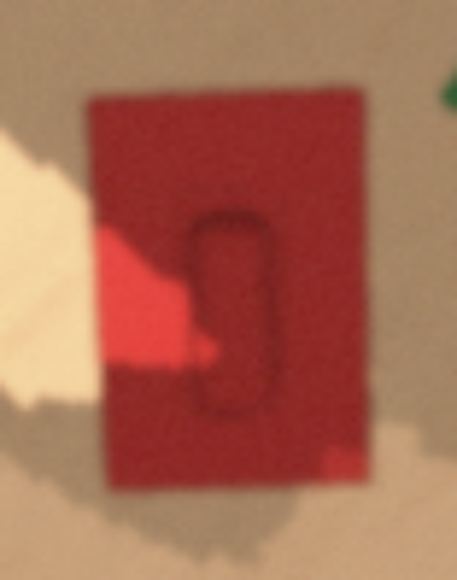

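The crop shows the red lid with its bar at (233,315), about 2° off, and the pen tip at the right edge clear of the fingers. I grasp it with a smaller opening.

Request:
send_rows(commands=[[0,0,-0.4,0.04,0.09,1,0.45],[0,0,-0.4,0.04,0.09,2,0.45],[0,0,-0.4,0.04,0.09,3,0.45],[0,0,-0.4,0.04,0.09,3.4,0.45],[0,0,-0.4,0.04,0.09,3.53,0.45],[0,0,-0.4,0.04,0.09,3.53,0.45],[0,0,-0.4,0.04,0.09,3.53,0.45],[0,0,-0.4,0.04,0.09,3.53,0],[0,0,-0.4,0.04,0.09,3.53,0],[0,0,-0.4,0.04,0.09,3.53,0],[0,0,-0.4,0.04,0.09,3.53,0],[0,0,-0.4,0.04,0.09,3.53,0],[0,0,-0.4,0.04,0.09,3.53,0],[0,0,-0.4,0.04,0.09,3.53,0]])

```text
time_s: 15.77
position: [0.441, 0.223, 0.0156]
tcp_rot: [[-0.755, 0.655, -0.0], [0.655, 0.755, -0.0], [0.0, -0.0, -1.0]]
force: [0.3, -1.0, 4.5]
opening: 0.133
grasp_force: 30.0
```

Run:
```python
from h import *
row([.588,-.2205,.13],-4.0)
```

```text
row [-0.0, 0.0, 10.61, -13.39, -7.95, -3.81] q6 now -35.2 dz row/30mm = [0.0, -0.0, -1.0]
```

Request:
send_rows(commands=[[0,0,0,0,0,-1,0],[0,0,0,0,0,-2,0],[0,0,0,0,0,-3.5,0],[0,0,10.6,-13.4,-7.95,-4.5,0],[0,0,10.6,-13.4,-7.95,-4.5,0],[0,0,10.6,-13.4,-7.95,-4.5,0],[0,0,10.6,-13.4,-7.95,-4.5,0],[0,0,10.6,-13.4,-7.95,-4.5,0],[0,0,10.6,-13.4,-7.95,-4.5,0],[0,0,10.6,-13.4,-7.95,-4.5,0],[0,0,10.6,-13.4,-7.95,-4.5,0],[0,0,10.6,-13.4,-7.95,-4.5,0],[0,0,10.6,-13.4,-7.95,-4.5,0],[0,0,10.6,-13.4,-7.95,-4.5,0],[0,0,10.6,-13.4,-7.95,-4.5,0],[0,0,10.6,-13.4,-7.95,-4.5,0],[0,0,10.6,-13.4,-7.95,-4.5,0],[0,0,10.6,-13.4,-7.95,-3.8,0],[0,0,10.6,-13.4,-7.95,-3.8,0],[0,0,10.6,-13.4,-7.95,-3.8,0]])

```text
time_s: 17.43
position: [0.5861, -0.2176, 0.1279]
tcp_rot: [[0.067, 0.998, -0.006], [0.998, -0.067, 0.003], [0.002, -0.006, -1.0]]
force: [-0.1, 0.0, -0.2]
opening: 0.133
grasp_force: 30.0
```

Run:
```python
from h import *
row([.588,-.2205,.039],-4.0)
```

```text
row [-0.07, -0.03, 0.03, -0.1, 0.09, 2.96] q6 now -26.7 dz row/30mm = [0.002, -0.006, -1.0]
```

Request:
send_rows(commands=[[0,0,0,0,0,0.8,0],[0,0,0,0,0,1.6,0],[0,0,0,0,0,2.2,0],[0,0,0,0,0,2.5,0],[0,0,0,0,0,2.7,0],[0,0,0,0,0,2.85,0],[0,0,0,0,0,2.95,0],[0,0,0,0,0,3.03,0],[0,0,0,0,0,3.03,0],[0,0,0,0,0,3.03,0]])

```text
time_s: 18.27
position: [0.5888, -0.221, 0.0396]
tcp_rot: [[0.069, 0.998, 0.001], [0.998, -0.069, -0.001], [-0.001, 0.001, -1.0]]
force: [-0.9, 1.6, 3.7]
opening: 0.134
grasp_force: 30.0
```

Request:
send_rows(commands=[[0,0,0,0,0,-0.02,0.4],[0,0,0,0,0,-0.02,0.4],[0,0,0,0,0,-0.02,0.4],[0,0,0,0,0,-0.02,0.4],[0,0,0,0,0,-0.5,0.4],[0,0,0,0,0,-1.5,0.5],[0,0,0,0,0,-2.5,0.6],[0,0,0,-1,0,-4,0.8],[0,0,0,-2,0,-4.5,1],[0,0,0,-2,0,-4.5,1],[0,0,0,-2,0,-4.5,1],[0,0,0,-2,0,-4.5,1]])

```text
time_s: 19.27
position: [0.5832, -0.2801, 0.1726]
tcp_rot: [[0.07, 0.998, -0.002], [0.998, -0.07, 0.001], [0.001, -0.002, -1.0]]
force: [0.1, 0.9, -0.5]
opening: 0.844
grasp_force: 0.0
```

Run:
```python
from h import *
s,c=wrist();im=c["image"];print(s["position"])
for col in("red","yellow","blue","orange"):
    for b in blobs(im,col,150):
        w=ray(c,b[:,0,:],.068 if col=="orange" else .035).astype(np.float32)
        print(col,np.round(cv2.minAreaRect(b)[0]),[np.round(x,1).tolist() for x in cv2.minAreaRect(w*1000)])
sc=optics.capture("scene")["image"]
a=cv2.resize(im[20:320,180:380],None,fx=1.9,fy=1.9);b=cv2.resize(sc[165:215,270:350],None,fx=5,fy=5)
o=np.zeros((570,790,3),np.uint8);o[:,:380]=a;o[:250,385:785]=b;cv2.imwrite("pics/chk.png",o)
```

```text
[ 0.58319312 -0.28008761  0.1726276 ]
red [281. 138.] [[589.1, -222.2], [56.9, 37.8], 86.0]
yellow [284.  64.] [[595.8, -162.1], [48.5, 48.7], 84.9]
blue [282.   8.] [[596.8, -120.6], [12.0, 36.6], 86.0]
```

View pics/chk.png

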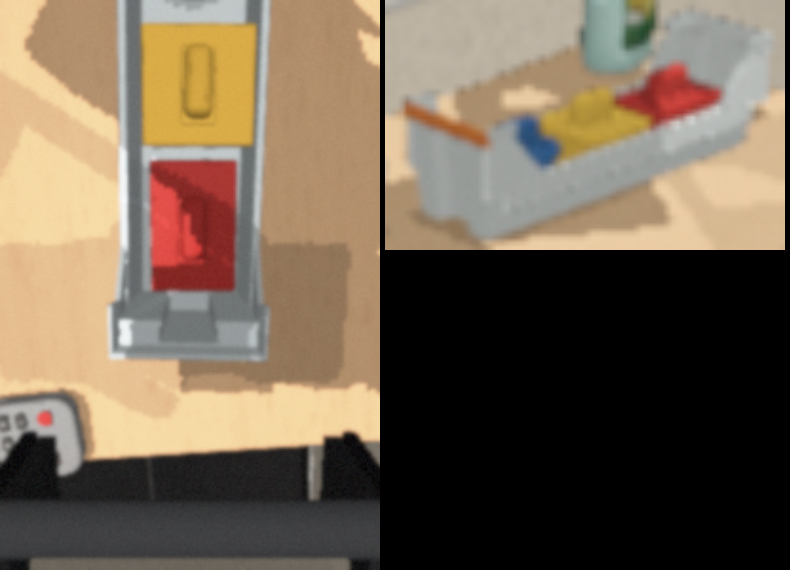

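All three lids look flat and seated: yellow (197,83), red (193,225), with the blue edge at the top. Yellow's seating height measured 1 mm high, so I check it by tapping its bar from above with shut fingers.

Run:
```python
from h import *
row([.595,-.1617,.07],-4.3)
```

```text
row [-0.05, -0.03, 0.08, 3.91, 0.16, 3.39] q6 now -31.5 dz row/30mm = [0.002, -0.005, -1.0]
```

Request:
send_rows(commands=[[0,0,0,3.91,0.16,0,0],[0,0,0,3.91,0.16,0,0],[0,0,0,3.91,0.16,0,0],[0,0,0,3.91,0.16,1,0],[0,0,0,3.91,0.16,2,0],[0,0,0,3.91,0.16,3,0],[0,0,0,3.91,0.16,3.6,0],[0,0,0,3.91,0.16,3.85,0],[0,0,0,3.91,0.16,3.95,0],[0,0,0,3.91,0.16,4.0,0],[0,0,0,3.91,0.16,4.05,0],[0,0,0,3.91,0.16,4.1,0],[0,0,0,3.91,0.16,4.1,0],[0,0,0,3.91,0.16,4.1,0]])

```text
time_s: 20.53
position: [0.5952, -0.164, 0.0523]
tcp_rot: [[0.068, 0.998, -0.004], [0.998, -0.068, -0.001], [-0.001, -0.004, -1.0]]
force: [-6.9, -0.0, 12.1]
opening: 0.048
grasp_force: 6.2
```

Request:
send_rows(commands=[[0,0,0,0,0,-0.7,0],[0,0,0,-1,0,-0.7,0],[0,0,0,-1.95,-0.1,-0.7,0],[0,0,0,-1.95,-0.1,-0.7,0],[0,0,0,-1.95,-0.1,-0.7,0],[0,0,0,-1.95,-0.1,-0.2,0],[0,0,0,-1.95,-0.1,-0.1,0],[0,0,0,-1.95,-0.1,-0.05,0],[0,0,0,-1.95,-0.1,0,0],[0,0,0,-1.95,-0.1,0,0],[0,0,0,-1.95,-0.1,0,0]])

```text
time_s: 21.45
position: [0.5891, -0.2207, 0.0515]
tcp_rot: [[0.068, 0.998, -0.003], [0.998, -0.068, 0.001], [0.0, -0.003, -1.0]]
force: [-2.7, 1.0, 6.7]
opening: 0.001
grasp_force: 3.1
```

Yellow's bar is about 1 mm higher than red's, with a sideways force towards -x. So it is hanging on its taper, off towards +x. I grip it again and shift it a little to -x.

Request:
send_rows(commands=[[0,0,0,0,0,-0.9,0.4],[0,0,0,1,0,-0.9,0.4],[0,0,0,2,0.1,-0.9,0.4],[0,0,0,2,0.1,-0.9,0.4],[0,0,0,2,0.1,-0.9,0.4],[0,0,0,2,0.1,-0.4,0.4],[0,0,0,2,0.1,0,0.4],[0,0,0,2,0.1,0.2,0.4],[0,0,0,2,0.1,0.25,0.4],[0,0,0,2,0.1,0.25,0.4],[0,0,0,2,0.1,0.25,0],[0,0,0,2,0.1,0.25,0],[0,0,0,2,0.1,0.25,0],[0,0,0,2,0.1,0.25,0],[0,0,0,2,0.1,0.25,0],[0,0,0,2,0.1,0.25,0]])

```text
time_s: 22.78
position: [0.5965, -0.1624, 0.043]
tcp_rot: [[0.069, 0.998, -0.002], [0.998, -0.069, -0.0], [-0.001, -0.002, -1.0]]
force: [-1.1, -0.4, 1.8]
opening: 0.131
grasp_force: 29.9
```

Request:
send_rows(commands=[[0,0,0,0,-0.03,0.0,0],[0,0,0,0,-0.06,0.02,0],[0,0,0,0,-0.09,0.04,0],[0,0,0,0,-0.11,0.06,0],[0,0,0,0,-0.11,0.06,0],[0,0,0,0,-0.11,0.06,0]])

```text
time_s: 23.28
position: [0.5958, -0.1624, 0.0426]
tcp_rot: [[0.069, 0.998, 0.004], [0.998, -0.069, -0.002], [-0.001, 0.004, -1.0]]
force: [0.6, 1.9, 6.6]
opening: 0.132
grasp_force: 29.9
```

Request:
send_rows(commands=[[0,0,0,0,-0.05,0.0,0],[0,0,0,0,-0.08,0.0,0],[0,0,0,0,-0.08,0.0,0],[0,0,0,0,-0.08,0.0,0],[0,0,0,0,-0.08,0.0,0]])

```text
time_s: 23.7
position: [0.5944, -0.1629, 0.0425]
tcp_rot: [[0.07, 0.998, 0.006], [0.998, -0.07, -0.003], [-0.002, 0.006, -1.0]]
force: [3.2, 0.4, 6.3]
opening: 0.132
grasp_force: 29.9
```

Request:
send_rows(commands=[[0,0,0,0,0,-0.2,0],[0,0,0,0,0,-0.6,0],[0,0,0,0,0,-1.2,0],[0,0,0,0,0,-2,0],[0,0,0,0,0,-3,0],[0,0,0,-1,0,-4,0],[0,0,0,-1.6,0,-5,0],[0,0,0,-1.6,0,-5,0],[0,0,0,-1.6,0,-5,0],[0,0,0,-1.6,0,-5,0],[0,0,0,-1.6,0,-5,0],[0,0,0,-1.6,0,-5,0]])

```text
time_s: 24.7
position: [0.5867, -0.2083, 0.1891]
tcp_rot: [[0.068, 0.998, -0.005], [0.998, -0.068, 0.002], [0.002, -0.005, -1.0]]
force: [-0.7, 0.4, 0.4]
opening: 0.13
grasp_force: 29.9
```

Run:
```python
from h import *
s,c=wrist();im=c["image"];print(s["position"],s["opening"])
for col in("red","yellow","blue"):
    for b in blobs(im,col,150):
        w=ray(c,b[:,0,:],.031).astype(np.float32)
        print(col,np.round(cv2.minAreaRect(b)[0]),[np.round(x,1).tolist() for x in cv2.minAreaRect(w*1000)])
cv2.imwrite("pics/wt5.png",cv2.resize(im[0:280,180:380],None,fx=2.1,fy=2.1))
```

```text
[ 0.58666267 -0.20834299  0.18905692] 0.1301965293199746
red [283. 196.] [[590.2, -207.1], [31.4, 38.0], 86.2]
yellow [279. 248.] [[582.1, -262.6], [76.3, 91.6], 86.2]
yellow [284. 148.] [[594.4, -160.8], [44.0, 44.7], 86.1]
blue [284.  80.] [[598.1, -99.8], [46.3, 47.1], 86.1]
```

View pics/wt5.png

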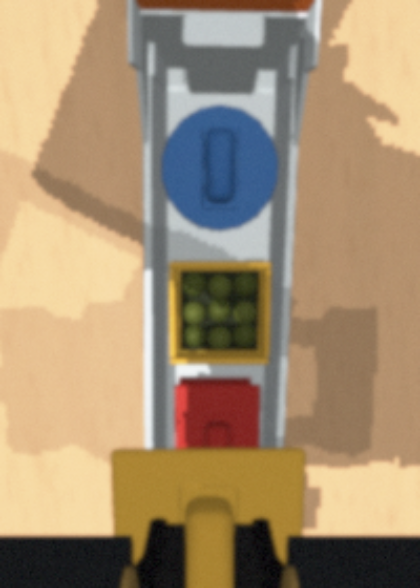

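The square pot at (219,312) in the crop is upright and aligned, its centre at (0.5944,-0.1608). The yellow lid is in the gripper below it in the picture. I check its position and tilt in the hand, then put it back centred.

Run:
```python
from h import *
s,c=wrist();im=c["image"];p=s["position"];print(p)
b=max(blobs(im,"yellow",150),key=cv2.contourArea)
w=(ray(c,b[:,0,:],p[2]-.0075)-p[:2])@np.array(s["tcp_rot"])[:2,:2]*1000   # tool x,y
print("tool x max (far edge)",np.sort(w[:,0])[-5:].round(1),"tool y",w[:,1].min().round(1),w[:,1].max().round(1))
far=w[w[:,0]>w[:,0].max()-2.5];print("far edge slope deg",np.degrees(np.polyfit(far[:,1],far[:,0],1)[0]).round(2))
row([.5944,-.1608,.08],-3.9)
```

```text
[ 0.58697782 -0.20851437  0.18924262]
tool x max (far edge) [25.5 25.5 25.5 25.5 25.5] tool y -24.0 24.5
far edge slope deg 0.54
row [-0.05, -0.01, -0.0, 1.61, 0.14, 3.65] q6 now -25.9 dz row/30mm = [0.001, -0.004, -1.0]
```

Request:
send_rows(commands=[[0,0,0,1.61,0.12,1,0],[0,0,0,1.61,0.12,2,0],[0,0,0,1.61,0.12,3,0],[0,0,0,1.61,0.12,3.65,0],[0,0,0,1.61,0.12,3.65,0],[0,0,0,1.61,0.12,3.65,0],[0,0,0,1.61,0.12,3.65,0]])

```text
time_s: 25.38
position: [0.5957, -0.1623, 0.0822]
tcp_rot: [[0.069, 0.998, 0.0], [0.998, -0.069, -0.001], [-0.001, 0.001, -1.0]]
force: [0.9, 0.3, 0.2]
opening: 0.133
grasp_force: 29.9
```

Run:
```python
from h import *
row([.5944,-.1608,.043],-3.9)
```

```text
row [0.01, 0.01, -0.01, 0.05, -0.05, 1.31] q6 now -21.6 dz row/30mm = [-0.001, 0.001, -1.0]
```

Request:
send_rows(commands=[[0,0,0,0.04,-0.04,0.6,0],[0,0,0,0.04,-0.04,0.9,0],[0,0,0,0.04,-0.04,1.1,0],[0,0,0,0.04,-0.04,1.2,0],[0,0,0,0.04,-0.04,1.27,0],[0,0,0,0.04,-0.04,1.32,0],[0,0,0,0.04,-0.04,1.36,0],[0,0,0,0.04,-0.04,1.36,0],[0,0,0,0.04,-0.04,1.36,0]])

```text
time_s: 26.13
position: [0.5942, -0.161, 0.0428]
tcp_rot: [[0.069, 0.998, 0.001], [0.998, -0.069, -0.001], [-0.001, 0.001, -1.0]]
force: [-2.4, 1.3, 7.3]
opening: 0.134
grasp_force: 29.9
```

Same stop height (0.0428) as before, now centred on the pot, so the lid is seated. I release it and go on to the fruit bin.

Request:
send_rows(commands=[[0,0,0,0,0,-0.05,0.4],[0,0,0,0,0,-0.05,0.4],[0,0,0,0,0,-0.05,0.4],[0,0,0,0,0,-0.05,0.4],[0,0,0,0,0,-0.5,0.4],[0,0,0,0,0,-1.5,0.5],[0,0,0,0,0,-2.5,0.6],[0,0,0,0,0,-3.5,0.8],[0,0,0,0,0,-5,1],[0,0,0,0,0,-5,1],[0,0,0,0,0,-5,1]])

```text
time_s: 27.05
position: [0.596, -0.1616, 0.194]
tcp_rot: [[0.069, 0.998, 0.006], [0.998, -0.069, -0.004], [-0.003, 0.006, -1.0]]
force: [-0.3, 0.0, -0.2]
opening: 0.769
grasp_force: 0.0
```

Run:
```python
from h import *
row([.597,.103,.25],12)   # 40 mm short of the bin's middle
row([.5915,-.21,.25],-4)   # same view of the tray
```

```text
row [0.06, 0.05, -3.19, 8.79, -0.56, -1.9] q6 now -21.5 dz row/30mm = [-0.003, 0.006, -1.0]
row [0.07, 0.04, 0.01, -1.63, -0.03, -1.86] q6 now -21.5 dz row/30mm = [-0.003, 0.006, -1.0]
```

Request:
send_rows(commands=[[0,0,0,-1.63,-0.03,-1.86,1],[0,0,0,-1.63,-0.03,-1.86,1],[0,0,0,-1.63,-0.03,-1.86,1],[0,0,0,-1.63,-0.03,-1.86,1],[0,0,0,-1.63,-0.03,-1.86,1],[0,0,0,-1.63,-0.03,-1.86,1],[0,0,0,-1.63,-0.03,-1.86,1],[0,0,0,-1.63,-0.03,-1.86,1]])

```text
time_s: 27.72
position: [0.589, -0.2082, 0.245]
tcp_rot: [[0.068, 0.998, -0.004], [0.998, -0.068, 0.001], [0.001, -0.004, -1.0]]
force: [0.6, 0.6, 1.3]
opening: 0.998
grasp_force: 0.0
```

```bash
cat >> h.py <<'E'
def bin_(name):
    s,c=wrist();im=c["image"];np.savez(name+".npz",**c);print(s["position"].round(4))
    h=cv2.cvtColor(im,cv2.COLOR_BGR2HSV)
    m=cv2.inRange(h,(0,0,60),(180,60,255))
    for k in("red","yellow","blue","orange","green"): m|=mask(im,k)
    m=cv2.morphologyEx(m,cv2.MORPH_OPEN,np.ones((3,3)))
    cv2.imwrite(f"pics/{name}.png",np.hstack([im[:,140:440],cv2.merge([m]*3)[:,140:440]]))
    for b in blobs(im,"orange",60):
        w=ray(c,b[:,0,:],.068).astype(np.float32);print("orange",[np.round(x,1).tolist() for x in cv2.minAreaRect(w*1000)])
E
python3 - <<'E'
from h import *
bin_("tv")
row([.597,.103,.25],12)
E
```

```text
[ 0.589  -0.2082  0.245 ]
orange [[602.4, -46.7], [3.3, 64.0], 84.8]
row [-0.03, -0.01, -3.18, 10.37, -0.45, -0.15] q6 now -25.8 dz row/30mm = [0.001, -0.003, -1.0]
```

View pics/tv.png

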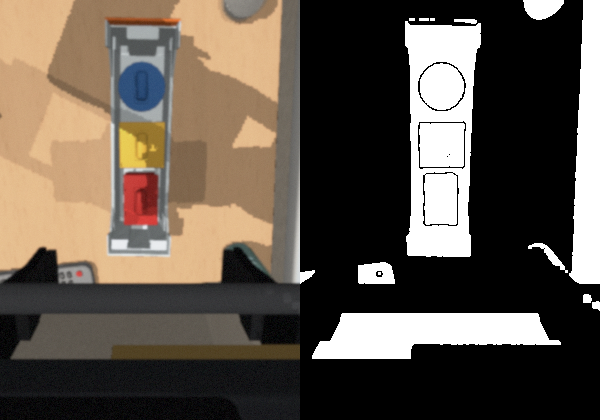

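The view and its mask show the tray cleanly, from the orange clip at row 20 to the plain end at row 255, with all three lids on. Next I take the same view of the fruit bin.

Request:
send_rows(commands=[[0,0,-3.2,10.37,-0.45,-0.15,1],[0,0,-3.2,10.37,-0.45,-0.15,1],[0,0,-3.2,10.37,-0.45,-0.15,1],[0,0,-3.2,10.37,-0.45,-0.15,1],[0,0,-3.2,10.37,-0.45,-0.15,1],[0,0,-3.2,10.37,-0.45,-0.15,1],[0,0,-3.2,10.37,-0.45,-0.15,1],[0,0,-3.2,10.37,-0.45,-0.15,1],[0,0,-3.2,10.37,-0.45,-0.15,1],[0,0,-3.2,10.37,-0.45,-0.15,1],[0,0,-3.2,10.37,-0.45,-0.15,1],[0,0,-3.2,10.37,-0.45,-0.15,1],[0,0,-3.2,10.37,-0.45,-0.15,1]])

```text
time_s: 28.85
position: [0.5977, 0.1005, 0.2507]
tcp_rot: [[-0.207, 0.978, -0.001], [0.978, 0.207, -0.001], [-0.0, -0.001, -1.0]]
force: [-0.8, 0.6, -0.2]
opening: 1.003
grasp_force: 0.0
```

```bash
cat >> h.py <<'E'
def binrect(c,z=.068,seed=None):
    im=c["image"];h=cv2.cvtColor(im,cv2.COLOR_BGR2HSV)
    m=cv2.inRange(h,(0,0,60),(180,60,255))
    for k in("red","yellow","blue","orange","green"): m|=mask(im,k)
    m=cv2.morphologyEx(m,cv2.MORPH_CLOSE,np.ones((3,3)));m=cv2.morphologyEx(m,cv2.MORPH_OPEN,np.ones((5,5)))
    cs,_=cv2.findContours(m,cv2.RETR_EXTERNAL,cv2.CHAIN_APPROX_NONE)
    for b in cs:
        if 6000<cv2.contourArea(b)<30000:
            w=ray(c,b[:,0,:],z).astype(np.float32);print(cv2.boundingRect(b),[np.round(x,1).tolist() for x in cv2.minAreaRect(w*1000)])
    return m
E
python3 - <<'E'
from h import *
c=dict(np.load("tv.npz"));binrect(c)
bin_("fv");c=dict(np.load("fv.npz"));binrect(c)
E
```

```text
(153, 313, 246, 46) [[571.5, -379.0], [61.7, 294.5], 86.3]
(245, 20, 76, 237) [[592.9, -162.0], [232.9, 70.3], 85.0]
[0.5977 0.1005 0.2507]
orange [[559.0, 253.3], [64.4, 3.3], 11.9]
(236, 25, 76, 234) [[586.4, 140.8], [69.9, 233.4], 13.7]
```

View pics/fv.png

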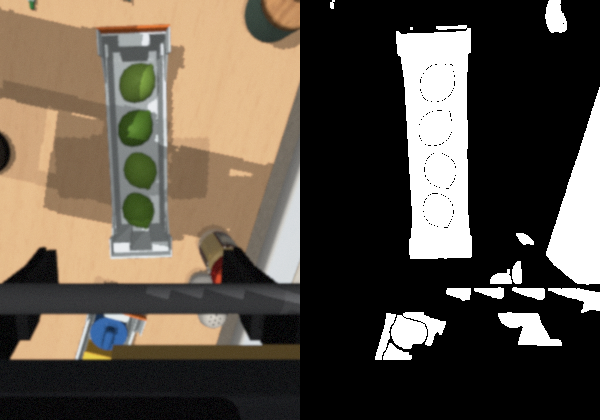

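The fruit bin's outline is as clean, with its orange clip at the top (row 28). Bin: centre (0.5864,0.1408), fingers at 13.7°. Tray: centre (0.5929,-0.1620), heading 85.0°. Because the bin will be turned half round, a camera offset counts double, so I take a second view turned 90° to cancel it.

Run:
```python
from h import *
row([.528,.127,.25],-76.5)
```

```text
row [-0.01, 0.01, 17.69, 1.34, -2.09, 0.03] q6 now -12.9 dz row/30mm = [-0.0, -0.001, -1.0]
```

Request:
send_rows(commands=[[0,0,17.7,1.34,-2.1,0,1],[0,0,17.7,1.34,-2.1,0,1],[0,0,17.7,1.34,-2.1,0,1],[0,0,17.7,1.34,-2.1,0,1],[0,0,17.7,1.34,-2.1,0,1],[0,0,17.7,1.34,-2.1,0,1],[0,0,17.7,1.34,-2.1,0,1],[0,0,17.7,1.34,-2.1,0,1],[0,0,17.7,1.34,-2.1,0,1],[0,0,17.7,1.34,-2.1,0,1],[0,0,17.7,1.34,-2.1,0,1],[0,0,17.7,1.34,-2.1,0,1],[0,0,17.7,1.34,-2.1,0,1],[0,0,17.7,1.34,-2.1,0,1],[0,0,17.7,1.34,-2.1,0,1],[0,0,17.7,1.34,-2.1,0,1],[0,0,17.7,1.34,-2.1,0,1]])

```text
time_s: 30.32
position: [0.5277, 0.1279, 0.2509]
tcp_rot: [[0.972, 0.234, -0.001], [0.234, -0.972, -0.0], [-0.001, 0.0, -1.0]]
force: [-0.1, 0.2, -0.3]
opening: 1.001
grasp_force: 0.0
```

Run:
```python
from h import *
s,c=wrist();print(s["position"],s["tcp_rot"].round(4).tolist());binrect(c);np.savez("fv2.npz",R=s["tcp_rot"],**c);cv2.imwrite("pics/fv2.png",c["image"])
print(c["intrinsics"][0,0])
c=dict(np.load("top.npz"))
for z in(.068,): binrect(c,z)
```

```text
[0.52767355 0.12785179 0.25089598] [[0.9721, 0.2345, -0.001], [0.2345, -0.9721, -0.0004], [-0.001, 0.0002, -1.0]]
(92, 288, 376, 71) [[373.3, 88.1], [92.7, 439.4], 15.1]
(427, 132, 133, 99) [[599.4, -101.4], [163.1, 70.3], 86.5]
(162, 98, 235, 73) [[586.9, 141.0], [70.1, 233.8], 13.8]
(401, 0, 159, 77) [[716.5, -21.0], [64.6, 151.8], 13.6]
331.7350703505817
```

Run:
```python
from h import *
for n,r0,r1,cc in(("tv",85,200,282),("fv",85,200,276)):
    c=dict(np.load(n+".npz"));m=binrect(c)
    L,R=[],[]
    for r in range(r0,r1):
        x=cc
        row_=m[r]>0; l=cc
        nz=np.flatnonzero(~row_); L.append((nz[nz<cc-20].max()+.5,r)); R.append((nz[nz>cc+20].min()-.5,r))
    l=ray(c,L,.032);q=ray(c,R,.032)
    for p in(l,q,(l+q)/2):
        k=np.polyfit(p[:,1],p[:,0],1);print(n,"heading",(90-np.degrees(np.arctan(k[0]))).round(2),"x at y=-.162/.1409",np.polyval(k,-.162 if n=="tv" else .1409).round(4))
# clip of tray and end
```

```text
(153, 313, 246, 46) [[571.5, -379.0], [61.7, 294.5], 86.3]
(245, 20, 76, 237) [[592.9, -162.0], [232.9, 70.3], 85.0]
tv heading 85.41 x at y=-.162/.1409 0.5594
tv heading 85.24 x at y=-.162/.1409 0.6268
tv heading 85.32 x at y=-.162/.1409 0.5931
(236, 25, 76, 234) [[586.4, 140.8], [69.9, 233.4], 13.7]
fv heading 103.84 x at y=-.162/.1409 0.5524
fv heading 103.82 x at y=-.162/.1409 0.6217
fv heading 103.83 x at y=-.162/.1409 0.587
```

The two views of the bin agree to 0.5 mm, so the camera offset is negligible. Bin (0.5866,0.1409), heading 103.8°. Tray (0.593,-0.162), heading 85.2°. Next I return over the bin.

Run:
```python
from h import *
row([.5866,.1409,.12],13.8)
```

```text
row [0.01, 0.01, 17.95, 2.02, 0.04, 4.36] q6 now 78.3 dz row/30mm = [-0.001, 0.0, -1.0]
```

Request:
send_rows(commands=[[0,0,-18.02,2.02,0.04,0,1],[0,0,-18.02,2.02,0.04,0,1],[0,0,-18.02,2.02,0.04,0,1],[0,0,-18.02,2.02,0.04,0,1],[0,0,-18.02,2.02,0.04,0,1],[0,0,-18.02,2.02,0.04,0,1],[0,0,-18.02,2.02,0.04,0,1],[0,0,-18.02,2.02,0.04,0,1],[0,0,-18.02,2.02,0.04,0,1],[0,0,-18.02,2.02,0.04,0,1],[0,0,-18.02,2.02,0.04,0,1],[0,0,-18.02,2.02,0.04,0,1],[0,0,-18.02,2.02,0.04,0,1],[0,0,-18.02,2.02,0.04,1,1],[0,0,-18.02,2.02,0.04,2.2,1],[0,0,-18.02,2.02,0.04,3.4,1],[0,0,-18.02,2.02,0.04,4.36,1],[0,0,-18.02,2.02,0.04,4.36,1],[0,0,-18.02,2.02,0.04,4.36,1],[0,0,-18.02,2.02,0.04,4.36,1]])

```text
time_s: 32.03
position: [0.5881, 0.1412, 0.1215]
tcp_rot: [[-0.236, 0.972, 0.002], [0.972, 0.236, -0.0], [-0.001, 0.002, -1.0]]
force: [-1.0, -0.3, 0.6]
opening: 1.003
grasp_force: 0.0
```

Run:
```python
from h import *
row([.5866,.1409,.006],13.8)
```

```text
row [0.02, 0.01, -0.03, 0.0, -0.06, 3.85] q6 now -10.7 dz row/30mm = [-0.001, 0.002, -1.0]
```

Request:
send_rows(commands=[[0,0,0,0,-0.03,1,1],[0,0,0,0,-0.03,2,1],[0,0,0,0,-0.03,3,1],[0,0,0,0,-0.03,3.6,1],[0,0,0,0,-0.03,3.85,1],[0,0,0,0,-0.03,3.85,1],[0,0,0,0,-0.03,3.85,1],[0,0,0,0,-0.03,3.85,0.5],[0,0,0,0,-0.03,3.85,0.5],[0,0,0,0,-0.03,3.85,0.5],[0,0,0,0,-0.03,3.85,0.5],[0,0,0,0,-0.03,3.85,0.5],[0,0,0,0,-0.03,3.85,0.5],[0,0,0,0,-0.03,3.85,0.5]])

```text
time_s: 33.2
position: [0.5864, 0.1409, 0.0054]
tcp_rot: [[-0.236, 0.972, 0.001], [0.972, 0.236, -0.0], [-0.001, 0.001, -1.0]]
force: [-0.3, 0.3, 5.4]
opening: 0.755
grasp_force: 30.0
```

Gripped: opening 65.7 mm, 30 N. I lift it slowly.

Request:
send_rows(commands=[[0,0,0,0,0,-0.1,0.5],[0,0,0,0,0,-0.3,0.5],[0,0,0,0,0,-0.6,0.5],[0,0,0,0,0,-1.1,0.5],[0,0,0,0,0,-1.7,0.5],[0,0,0,0,0,-2.4,0.5],[0,0,0,0,0,-3.1,0.5],[0,0,0,0,0,-3.8,0.5],[0,0,0,0,0,-4.5,0.5],[0,0,0,0,0,-5.2,0.5],[0,0,0,0,0,-5.9,0.5],[0,0,0,0,0,-6.5,0.5],[0,0,0,0,0,-7,0.5],[0,0,0,0,0,-7.3,0.5],[0,0,0,0,0,-7.5,0.5],[0,0,0,0,0,-7.5,0.5],[0,0,0,0,0,-7.5,0.5],[0,0,0,0,0,-7.5,0.5]])

```text
time_s: 34.7
position: [0.585, 0.1409, 0.2282]
tcp_rot: [[-0.236, 0.972, -0.004], [0.972, 0.236, -0.001], [0.0, -0.004, -1.0]]
force: [-0.3, -0.6, -4.2]
opening: 0.753
grasp_force: 30.0
```

Run:
```python
from h import *
s,c=wrist();im=c["image"];print(s["moment"],s["force"],s["joint_positions"])
cv2.imwrite("pics/hold.png",np.hstack([im[:,140:440],optics.capture("scene")["image"][100:520,120:400].copy() if 0 else cv2.resize(optics.capture("scene")["image"][60:300,130:460],(480,349),interpolation=cv2.INTER_CUBIC)[:349].copy() if 0 else im[:,:1]]))
```

```text
[ 0.01181204 -0.06973602 -0.01710472] [-0.32812346 -0.63097081 -4.22558595] [ 2.91962807e+00  2.81398605e+01  8.50263836e+01 -2.56659249e-02
  6.70522273e+01 -1.07097460e+01]
```

Request:
send_rows(commands=[[0,0,0.3,-0.05,-0.01,0,0.5],[0,0,0.8,-0.15,-0.04,0,0.5],[0,0,1.6,-0.35,-0.08,0,0.5],[0,0,2.6,-0.6,-0.15,0,0.5],[0,0,3.7,-0.9,-0.22,0,0.5],[0,0,4.8,-1.2,-0.29,0,0.5],[0,0,5.9,-1.5,-0.36,0,0.5],[0,0,7,-1.8,-0.44,0,0.5],[0,0,8.1,-2.1,-0.51,0,0.5],[0,0,9.2,-2.4,-0.58,0,0.5],[0,0,10.3,-2.7,-0.66,0,0.5],[0,0,11.4,-3,-0.73,0,0.5],[0,0,12.5,-3.3,-0.8,0,0.5],[0,0,13.6,-3.6,-0.87,0,0.5],[0,0,14.7,-3.9,-0.95,0,0.5],[0,0,15.8,-4.2,-1.02,0,0.5],[0,0,16.8,-4.5,-1.09,0,0.5],[0,0,17.5,-4.7,-1.14,0,0.5],[0,0,17.9,-4.8,-1.17,0,0.5],[0,0,18,-4.86,-1.18,0,0.5]])

```text
time_s: 36.42
position: [0.5856, -0.0098, 0.2289]
tcp_rot: [[0.972, 0.233, -0.002], [0.233, -0.972, -0.0], [-0.002, -0.0, -1.0]]
force: [-0.9, -0.9, -4.8]
opening: 0.756
grasp_force: 30.0
```

Run:
```python
from h import *
row([.593,-.162,.22],-94.8)
s=read_state();print(s["joint_positions"].round(1),s["tcp_rot"].round(3).tolist())
```

```text
row [0.0, 0.03, 3.66, -0.94, 4.99, 0.3] q6 now 64.7 dz row/30mm = [-0.002, -0.0, -1.0]
[-11.9  26.8  87.4  -0.   65.9  64.7] [[0.972, 0.233, -0.002], [0.233, -0.972, -0.0], [-0.002, -0.0, -1.0]]
```

Request:
send_rows(commands=[[0,0,0.3,0,0.05,0,0.5],[0,0,0.9,-0.03,0.15,0,0.5],[0,0,1.8,-0.06,0.35,0,0.5],[0,0,3,-0.1,0.6,0,0.5],[0,0,4.3,-0.16,0.9,0,0.5],[0,0,5.6,-0.22,1.2,0,0.5],[0,0,6.9,-0.28,1.5,0,0.5],[0,0,8.2,-0.34,1.8,0,0.5],[0,0,9.5,-0.4,2.1,0,0.5],[0,0,10.8,-0.46,2.4,0,0.5],[0,0,12.1,-0.52,2.75,0,0.5],[0,0,13.4,-0.58,3.1,0,0.5],[0,0,14.7,-0.64,3.45,0,0.5],[0,0,16,-0.7,3.8,0,0.5],[0,0,17.3,-0.76,4.1,0,0.5],[0,0,18.5,-0.82,4.4,0,0.5],[0,0,19.6,-0.87,4.65,0,0.5],[0,0,20.6,-0.91,4.85,0,0.5],[0,0,21.3,-0.93,4.95,0,0.5],[0,0,21.66,-0.94,4.99,0,0.5]])

```text
time_s: 38.08
position: [0.5938, -0.1617, 0.2292]
tcp_rot: [[-0.085, -0.996, -0.001], [-0.996, 0.085, -0.0], [0.0, 0.001, -1.0]]
force: [0.8, 1.2, -4.3]
opening: 0.756
grasp_force: 30.0
```

Run:
```python
from h import *
row([.593,-.162,.15],-184.8)
s,c=wrist();print(s["joint_positions"].round(1));im=c["image"]
h=cv2.cvtColor(im,cv2.COLOR_BGR2HSV);m=cv2.inRange(h,(0,0,60),(180,60,255))|mask(im,"orange")|mask(im,"green")
cv2.imwrite("pics/hold.png",np.hstack([im[:,100:480],cv2.merge([m]*3)[:,100:480]]))
np.savez("hold.npz",R=s["tcp_rot"],p=s["position"],**c)
```

```text
row [0.02, -0.0, -0.01, 0.01, 0.02, 2.64] q6 now 159.3 dz row/30mm = [0.0, 0.001, -1.0]
[-2.560e+01  2.910e+01  8.300e+01 -1.000e-01  6.790e+01  1.593e+02]
```

View pics/hold.png

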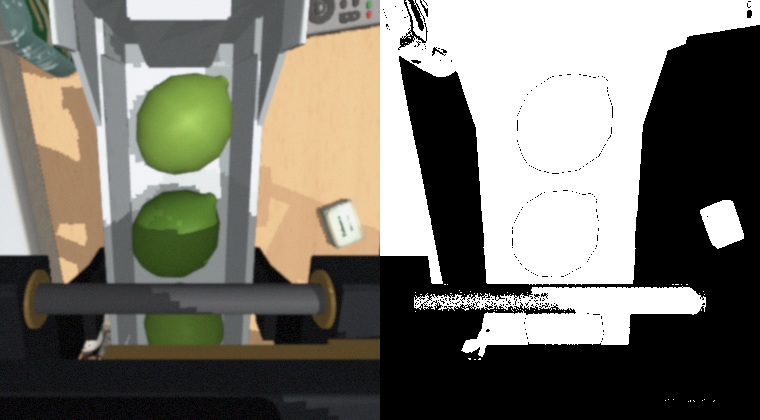

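The bin hangs straight and level between the fingers, limes at (183,122) and (177,233), sides symmetric. I check its angle in the hand numerically and then lower it.

Run:
```python
from h import *
c=dict(np.load("hold.npz"));im=c["image"];p=c["p"];R=c["R"]
h=cv2.cvtColor(im,cv2.COLOR_BGR2HSV);m=(cv2.inRange(h,(0,0,60),(180,60,255))|mask(im,"green"))>0
L,Q=[],[]
for r in range(140,245):
    nz=np.flatnonzero(~m[r]);L.append((nz[nz<225].max()+.5,r));Q.append((nz[nz>335].min()-.5,r))
out=[]
for P in(L,Q):
    w=(np.c_[ray(c,P,p[2]+.0266),np.full(len(P),p[2]+.0266)]-p)@R*1000
    k=np.polyfit(w[:,0],w[:,1],1);print("slope deg",np.degrees(k[0]).round(2),"tool y at x=0",k[1].round(1))
row([.593,-.162,.085],-184.8)
```

```text
slope deg -0.39 tool y at x=0 -33.5
slope deg 0.4 tool y at x=0 31.9
row [0.02, -0.01, -0.01, 0.01, 0.02, 4.81] q6 now 159.3 dz row/30mm = [0.0, 0.001, -1.0]
```

Request:
send_rows(commands=[[0,0,0,0,0,0.2,0.5],[0,0,0,0.01,0.01,0.6,0.5],[0,0,0,0.01,0.01,1.2,0.5],[0,0,0,0.01,0.01,1.9,0.5],[0,0,0,0.01,0.02,2.6,0.5],[0,0,0,0.01,0.02,3.3,0.5],[0,0,0,0.01,0.02,3.9,0.5],[0,0,0,0.01,0.02,4.4,0.5],[0,0,0,0.01,0.02,4.7,0.5],[0,0,0,0.01,0.02,4.8,0.5],[0,0,0,0.01,0.02,4.8,0.5],[0,0,0,0.01,0.02,4.8,0.5]])

```text
time_s: 39.13
position: [0.5937, -0.1617, 0.0862]
tcp_rot: [[-0.081, -0.997, 0.0], [-0.997, 0.081, -0.001], [0.001, -0.0, -1.0]]
force: [-0.4, -0.1, -3.8]
opening: 0.752
grasp_force: 30.0
```

Run:
```python
from h import *
row([.593,-.162,.066],-184.8)
s=read_state();print(s["force"],s["moment"])
for n in("top",):
    c=optics.capture(n);im=c["image"]
    for b in blobs(im,"orange",8): print(cv2.boundingRect(b),ray(c,[b[:,0].mean(0)],.14).round(3))
```

```text
row [-0.0, -0.01, 0.03, 0.01, 0.02, 0.67] q6 now 159.1 dz row/30mm = [0.001, -0.0, -1.0]
[-0.39385703 -0.14911917 -3.824529  ] [ 0.17067327 -0.08036441 -0.0103514 ]
```

Request:
send_rows(commands=[[0,0,0,0.01,0.01,0.1,0.5],[0,0,0,0.01,0.01,0.2,0.5],[0,0,0,0.01,0.01,0.3,0.5],[0,0,0,0.01,0.01,0.38,0.5],[0,0,0,0.01,0.01,0.45,0.5],[0,0,0,0.01,0.01,0.5,0.5],[0,0,0,0.01,0.01,0.55,0.5],[0,0,0,0.01,0.01,0.6,0.5],[0,0,0,0.01,0.01,0.65,0.5],[0,0,0,0.01,0.01,0.65,0.5],[0,0,0,0.01,0.01,0.65,0.5]])

```text
time_s: 40.1
position: [0.5927, -0.1618, 0.0661]
tcp_rot: [[-0.081, -0.997, -0.001], [-0.997, 0.081, -0.0], [0.0, 0.001, -1.0]]
force: [-0.7, -0.2, -4.6]
opening: 0.756
grasp_force: 30.0
```

Request:
send_rows(commands=[[0,0,0,0,0,0.03,0.5],[0,0,0,0,0,0.06,0.5],[0,0,0,0,0,0.09,0.5],[0,0,0,0,0,0.09,0.5],[0,0,0,0,0,0.09,0.5]])

```text
time_s: 40.52
position: [0.5928, -0.1618, 0.0654]
tcp_rot: [[-0.081, -0.997, -0.0], [-0.997, 0.081, -0.001], [0.001, 0.0, -1.0]]
force: [-2.6, 0.8, 6.2]
opening: 0.751
grasp_force: 30.0
```

Contact comes exactly at the expected height (TCP 0.0654), so the bin rests on the ledges. I release and withdraw.

Request:
send_rows(commands=[[0,0,0,0,0,-0.04,0.5],[0,0,0,0,0,-0.04,0.5],[0,0,0,0,0,-0.04,1],[0,0,0,0,0,-0.04,1],[0,0,0,0,0,-0.04,1],[0,0,0,0,0,-0.04,1],[0,0,0,0,0,-0.04,1],[0,0,0,0,0,-0.04,1],[0,0,0,0,0,-0.5,1],[0,0,0,0,0,-1.2,1],[0,0,0,0,0,-2.2,1],[0,0,0,0,0,-3.4,1],[0,0,0,0,0,-4.6,1],[0,0,0,0,0,-5.8,1],[0,0,0,0,0,-6.6,1],[0,0,0,0,0,-6.6,1],[0,0,0,0,0,-6.6,1]])

```text
time_s: 41.93
position: [0.5937, -0.1621, 0.2633]
tcp_rot: [[-0.081, -0.997, 0.003], [-0.997, 0.081, -0.002], [0.002, -0.003, -1.0]]
force: [-0.2, -0.8, -0.4]
opening: 1.0
grasp_force: 0.0
```

Run:
```python
from h import *
s,c=wrist();im=c["image"];print(s["position"],s["opening"])
h=cv2.cvtColor(im,cv2.COLOR_BGR2HSV);m=(cv2.inRange(h,(0,0,60),(180,60,255))|mask(im,"green"))>0
for z in(.092,):
    L,Q=[],[]
    for r in range(110,225):
        nz=np.flatnonzero(~m[r]);L.append((nz[nz<245].max()+.5,r));Q.append((nz[nz>315].min()-.5,r))
    for P in(L,Q):
        w=ray(c,P,z);k=np.polyfit(w[:,1],w[:,0],1);print("heading",(90-np.degrees(np.arctan(k[0]))).round(2),"x at y=-.162",np.polyval(k,-.162).round(4))
for col in("orange","green"):
    for b in blobs(im,col,60):
        w=ray(c,b[:,0,:],.128 if col=="orange" else .085).astype(np.float32);print(col,cv2.boundingRect(b),[np.round(x,1).tolist() for x in cv2.minAreaRect(w*1000)])
sc=dict(np.load("scene.npz"));n=optics.capture("scene")["image"]
for b in blobs(n,"orange",5): print("scene orange",cv2.boundingRect(b))
```

```text
[ 0.59368875 -0.1620899   0.26327486] 1.0001967053617284
heading 83.76 x at y=-.162 0.631
heading 86.92 x at y=-.162 0.5576
orange (241, 67, 79, 5) [[584.7, -278.5], [2.9, 64.8], 86.1]
green (263, 240, 33, 38) [[601.0, -91.5], [42.3, 36.7], 71.3]
green (266, 198, 35, 38) [[593.1, -138.9], [38.8, 38.1], 66.0]
green (261, 153, 37, 37) [[593.3, -187.8], [37.1, 37.1], 85.4]
green (264, 104, 39, 40) [[585.5, -234.5], [37.3, 37.7], 85.4]
green (157, 14, 21, 47) [[686.5, -320.5], [6.3, 41.0], 8.3]
green (141, 5, 21, 45) [[698.5, -330.1], [9.4, 38.8], 8.0]
scene orange (274, 187, 16, 7)
```

Request:
send_rows(commands=[[0,0,-18,0,2.03,-1.57,1],[0,0,-18,0,2.03,-1.57,1],[0,0,-18,0,2.03,-1.57,1],[0,0,-18,0,2.03,-1.57,1],[0,0,-18,0,2.03,-1.57,1],[0,0,-18,0,2.03,-1.57,1],[0,0,-18,0,2.03,-1.57,1],[0,0,-18,0,2.03,-1.57,1],[0,0,-18,0,2.03,-1.57,1],[0,0,-18,0,2.03,-1.57,1],[0,0,-18,0,2.03,-1.57,1],[0,0,-18,0,2.03,-1.57,1],[0,0,-18,0,2.03,-1.57,1],[0,0,-18,0,2.03,-1.57,1],[0,0,-18,0,2.03,-1.57,1],[0,0,-18,0,2.03,-1.57,1],[0,0,-18,0,2.03,-1.57,1],[0,0,-18,0,2.03,-1.57,1]])

```text
time_s: 43.53
position: [0.5321, -0.1567, 0.3083]
tcp_rot: [[0.997, -0.082, -0.002], [-0.082, -0.997, -0.0], [-0.002, 0.0, -1.0]]
force: [-0.2, 0.2, -0.2]
opening: 0.999
grasp_force: 0.0
```

Run:
```python
from h import *
s,c=wrist();im=c["image"];print(s["position"],s["joint_positions"][5]);m=binrect(c,.128)
for b in blobs(im,"orange",15):print("orange",cv2.boundingRect(b),ray(c,[b[:,0].mean(0)],.128).round(4))
cs,_=cv2.findContours(m,cv2.RETR_EXTERNAL,cv2.CHAIN_APPROX_NONE)
f=dict(np.load("fv2.npz"));m2=binrect(f,.068)
for k,(cc,zz) in dict(now=(c,.128),before=(f,.068)).items():
    mm=m if k=="now" else m2
    cs,_=cv2.findContours(mm,cv2.RETR_EXTERNAL,cv2.CHAIN_APPROX_NONE)
    for b in cs:
        x,y,w_,h_=cv2.boundingRect(b)
        if 200<w_<270 and h_<110:
            w=ray(cc,b[:,0,:],zz)*1000;ctr,_,_=cv2.minAreaRect(w.astype(np.float32))
            u,sv,vt=np.linalg.svd(w-w.mean(0),full_matrices=False);q=(w-ctr)@vt.T
            for e in(-1,1):
                z=q[(q[:,0]*e>95)];print(k,"end",e,"width",np.ptp(z[:,1]).round(1),"dir",(vt[0]*e).round(2))
```

```text
[ 0.53214739 -0.15671671  0.30825084] 66.78610951949622
(161, 97, 238, 73) [[593.8, -163.2], [233.3, 70.3], 85.3]
orange (390, 101, 9, 65) [[ 0.5854 -0.2776]]
orange (67, 40, 15, 11) [[0.69   0.0229]]
orange (74, 30, 6, 11) [[0.6989 0.018 ]]
orange (45, 16, 12, 24) [[0.7072 0.0404]]
orange (52, 6, 25, 11) [[0.7192 0.0239]]
(92, 288, 376, 71) [[373.3, 88.1], [92.7, 439.4], 15.1]
(427, 132, 133, 99) [[599.4, -101.4], [163.1, 70.3], 86.5]
(162, 98, 235, 73) [[586.9, 141.0], [70.1, 233.8], 13.8]
(401, 0, 159, 77) [[716.5, -21.0], [64.6, 151.8], 13.6]
now end -1 width 70.3 dir [-0.08 -1.  ]
now end 1 width 69.4 dir [0.08 1.  ]Traceback (most recent call last):
  File "<stdin>", line 15, in <module>
    return _methods._ptp(a, axis=axis, out=out, **kwargs)
           ~~~~~~~~~~~~~^^^^^^^^^^^^^^^^^^^^^^^^^^^^^^^^^
    umr_maximum(a, axis, None, out, keepdims),
    ~~~~~~~~~~~^^^^^^^^^^^^^^^^^^^^^^^^^^^^^^
ValueError: zero-size array to reduction operation maximum which has no identity
```

The bin measures 233.3 x 70.3 mm at exactly the stacked height, and both ends have the same width. So it stands level on the ledges, with its orange end over the tray's plain end. Handing in.

```bash
python3 -c "
from rig import bot
print(bot.hand_in())"
```

```text
the job is handed in; nothing more can be done
None
```

The job is handed in at about 44 s: all three pots are closed with their own lids, and the lime bin stands level on the tray's ledges, turned half round with its orange end over the tray's plain end and the gripper clear. The yellow lid's bar tapped about 0.8 mm higher than the red one's, so I reseated it; it stopped firmly at the same height again, and I took it as seated.

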